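# Rank the look-alike weight pots by feel

### The arm

A 7-joint arm with a two-finger parallel gripper is mounted at the origin on the work surface; the furniture and walls round the work are solid. World frame = base frame: x ahead of the robot, y to its left, z up, the work surface at z = 0. Lengths are in m, angles in rad, forces in N, time in s.
With the tool pointing down it reaches from about 0.35 to 0.775 m from the base axis. Payload 3.1 kg.
Tool frame: the origin (TCP) lies between the finger pads; the fingertips stand 25 mm ahead of it and the grasp point (between the pads) lies 6 mm ahead of it; z points along the fingers, y is the line along which they close (so a half turn about z gives the same grasp; the last joint's range is limited). The gripper opens to 85 mm and grips with 20 to 120 N. Pads are 22 mm wide; open, the fingers measure 114 mm over their backs; the gripper's body (76 mm by 85 mm) begins 54 mm behind the grasp point. The pads swing forward as they close: fully open they stand 13 mm farther back than shut.
Start: joints at [1.203, 0.311, 0.014, 1.512, -0.004, 1.319, -0.027], TCP at [0.176, -0.521, 0.256] pointing down, gripper open.
Joint ranges: [-2.7, 2.7], [-0.3, 1.91], [-1.27, 1.3], [0.12, 2.57], [-1.44, 4.58], [0.2, 2.03], [-3.05, 3.05]. Speed limits (rad/s): [2.79, 2.79, 3.14, 3.14, 3.14, 3.14, 3.14].

### API

Orientations are given as a unit quaternion [x, y, z, w].
In Python, from rig import ctrl gives the robot as it stands.
- The arm moves only by the tool shift_gripper, called by a JSON object that holds its "fn" and its "kwargs". Schema: {"type":"object","properties":{"segments":{"type":"array","items":{"type":"array","prefixItems":[{"type":"array","items":{"type":"number"},"minItems":3,"maxItems":3},{"type":"array","items":{"type":"number"},"minItems":3,"maxItems":3}],"minItems":2,"maxItems":2},"minItems":1,"maxItems":10},"jaw":{"type":"number"},"grip_force":{"type":"number"},"only":{"type":"string"},"quiet":{"type":"boolean"},"lines":{"type":"string"}},"required":["segments"],"additionalProperties":false}. segments is a list of rows, 1 to 10 of them, each written [[dx, dy, dz], [rx, ry, rz]]: dx, dy, dz in a scale on which 1.0 is 0.5 m, then a rotation vector rx, ry, rz in fractions of the full range, 1 being pi/2 rad; each row is the pose to reach, as a shift and turn from the pose commanded when the call began, along the tool's axes at that moment; what a row does not reach only later rows make up. A row lasts 1/12 s, in which the tool goes at most 0.0417 m and 0.125 rad, less where a joint would pass 70% of its speed; a pose out of reach is approached as far as the arm can. jaw is the opening from 0.0 (shut) to 1.0 (fully open), set as the call begins (left out keeps the last). The fingers move at their own pace and stop on an object; grip_force is the grip in N (left out, the last holds). Time passes only in rows, so rows that do not move let the fingers close. The tool returns the time, the measured TCP pose, the force, the opening and the grip force at its end. only (a regular expression) keeps the lines of the reply that match it, lines (a string "A,B") keeps lines A to B, and quiet returns only ok. A shift or turn number past 1, either way, is cut back to 1. Input that does not fit is refused with a message, and nothing moves.
- ctrl.state(): the state, without advancing time (a new reading comes with each control period).
- ctrl.grab_frame(name): name is "scene" or "top" or "wrist"; returns a dict with "frame" (400x640x3 uint8, blue, green, red), "fx", "fy", "cx", "cy" (pixels), "R" (3x3) and "t" (3): a world point X has camera coordinates R X + t. Camera axes: x right, y down, z forward; pixel columns grow to the right and rows downward; lengths in m; the calibration is good to about 2 mm. A picture is of the moment at which its call begins. There is no depth.
- ctrl.finish_job(): hands the job in; it is judged then, once.
The state is a dict: "time_s": time; "q": joint angles; "joint_velocities": joint speeds; "effort": joint torques, N m; "tcp_pos": TCP position; "eef_rot": TCP orientation; "contact_force": force on the tool from outside, world axes, zero at the start; "wrist_torque": the same for the moment, N m; "width": opening from 0.0 (shut) to 1.0 (fully open); "grasp_force": force on a finger pad.
Only numpy, scipy, OpenCV 4.12 (cv2) and the standard library are available. Lean on these libraries where they do the work, as an engineer would, in place of code of your own. Each camera call takes 0.05 s, during which the arm holds its last target. There are 200 camera calls.

### The job

The three look-alike white pots hold check weights for the balance: one light, one middling, one heavy. Feel which is which by lifting them, and stand each upright, fully down in its coloured dish in the rack: the lightest in the green dish, the middle one in the yellow, the heaviest in the red. Set them down without dropping them, keep them upright, and leave the beaker, the flask and the brown bottle alone.

Things in the scene. Friction and masses are not known exactly. Their poses are not given: they have to be found in the camera images.
- pot_a: white round pot a of three that look alike: lid 53 mm in diameter, 20 to 29 mm above the underside; body below 49 mm; grip it across the lid. Closed for good, with a hidden loose weight inside. The three weigh about 60, 175 and 330 g in all (within 12 percent); which is which cannot be seen and changes every time. Origin: centre of the underside, z up
- pot_b: white round pot b of three that look alike: lid 53 mm in diameter, 20 to 29 mm above the underside; body below 49 mm; grip it across the lid. Closed for good, with a hidden loose weight inside. The three weigh about 60, 175 and 330 g in all (within 12 percent); which is which cannot be seen and changes every time. Origin: centre of the underside, z up
- pot_c: white round pot c of three that look alike: lid 53 mm in diameter, 20 to 29 mm above the underside; body below 49 mm; grip it across the lid. Closed for good, with a hidden loose weight inside. The three weigh about 60, 175 and 330 g in all (within 12 percent); which is which cannot be seen and changes every time. Origin: centre of the underside, z up
- seat_green: green plastic dish for the lightest pot, fixed in the rack: outside diameter 74 mm, inside 62 mm, rim 8 mm high; its flat floor, where the pot stands, is 3 mm above the origin and 9 mm above the worktop. Origin: centre of the dish's underside, z up. Which colour is in which of the rack's three places varies
- seat_yellow: yellow plastic dish for the middle pot, fixed in the rack: outside diameter 74 mm, inside 62 mm, rim 8 mm high; its flat floor, where the pot stands, is 3 mm above the origin and 9 mm above the worktop. Origin: centre of the dish's underside, z up. Which colour is in which of the rack's three places varies
- seat_red: red plastic dish for the heaviest pot, fixed in the rack: outside diameter 74 mm, inside 62 mm, rim 8 mm high; its flat floor, where the pot stands, is 3 mm above the origin and 9 mm above the worktop. Origin: centre of the dish's underside, z up. Which colour is in which of the rack's three places varies
- rack: fixed aluminium rack plate, 245 x 92 mm, 6 mm high, that carries the three coloured dishes in a row, 77 mm between centres, the middle one at the plate's centre. Origin: centre of its underside; its x axis runs along the row, z up
- pc_tower: black computer case, fixed furniture and an obstacle: about 390 mm along y, 190 mm along x, 405 mm high, turned by about 8 degrees; its near right corner stands about 0.07 m nearer the robot in x and 0.2 m farther right in y than this origin (underside, about its centre). Keep the hand and wrist clear of it
- flask: clear volumetric flask with a long neck, 62 mm diameter, 188 mm high; bystander, loose, upright, not to be disturbed; origin: centre of the underside
- beaker: translucent beaker, 65 mm diameter, 78 mm high; bystander, loose, upright, not to be disturbed; origin: centre of the underside
- brown_bottle: brown reagent bottle with a blue cap, 66 mm diameter, 165 mm high; bystander, loose, upright, not to be disturbed; origin: centre of the underside

How it is judged:
At the end, for the whole second after the job is handed in: Each coloured dish holds one pot, standing upright (within 0.1 rad) on the dish's floor (within 2.5 mm), within 9 mm of its centre and at rest: the lightest pot in the green dish (its weight on the dish under 1.1 N), the middle one in the yellow (1.1 to 2.4 N), the heaviest in the red (over 2.4 N) (((horizontal distance between pot_a and seat_green below 0.009 m and z of pot_a in the frame of seat_green below 0.0055 m and contact force between pot_a and seat_green between 0.25 and 1.1 N) or (horizontal distance between pot_b and seat_green below 0.009 m and z of pot_b in the frame of seat_green below 0.0055 m and contact force between pot_b and seat_green between 0.25 and 1.1 N) or (horizontal distance between pot_c and seat_green below 0.009 m and z of pot_c in the frame of seat_green below 0.0055 m and contact force between pot_c and seat_green between 0.25 and 1.1 N)) and ((horizontal distance between pot_a and seat_yellow below 0.009 m and z of pot_a in the frame of seat_yellow below 0.0055 m and contact force between pot_a and seat_yellow between 1.1 and 2.4 N) or (horizontal distance between pot_b and seat_yellow below 0.009 m and z of pot_b in the frame of seat_yellow below 0.0055 m and contact force between pot_b and seat_yellow between 1.1 and 2.4 N) or (horizontal distance between pot_c and seat_yellow below 0.009 m and z of pot_c in the frame of seat_yellow below 0.0055 m and contact force between pot_c and seat_yellow between 1.1 and 2.4 N)) and ((horizontal distance between pot_a and seat_red below 0.009 m and z of pot_a in the frame of seat_red below 0.0055 m and contact force between pot_a and seat_red between 2.4 and 6 N) or (horizontal distance between pot_b and seat_red below 0.009 m and z of pot_b in the frame of seat_red below 0.0055 m and contact force between pot_b and seat_red between 2.4 and 6 N) or (horizontal distance between pot_c and seat_red below 0.009 m and z of pot_c in the frame of seat_red below 0.0055 m and contact force between pot_c and seat_red between 2.4 and 6 N)) and angle between each of pot_a, pot_b, pot_c's own z axis and vertical below 0.1 rad and linear speed of each of pot_a, pot_b, pot_c below 0.02 m/s); the robot touches nothing.
It fails at once if the flask, the beaker or the brown bottle is moved by more than 25 mm or knocked over (distance of any of flask, beaker, brown_bottle from where it was at the start of the episode above 0.025 m or angle between any of flask, beaker, brown_bottle's own z axis and vertical above 0.35 rad).
It fails at once if a pot is dropped (falls faster than 0.5 m/s with no finger on it) ((linear speed of pot_a above 0.5 m/s and contact force between pot_a and the fingers below 0.05 N) or (linear speed of pot_b above 0.5 m/s and contact force between pot_b and the fingers below 0.05 N) or (linear speed of pot_c above 0.5 m/s and contact force between pot_c and the fingers below 0.05 N)).
It fails at once if a pot is turned upside down or stood on its side (angle between any of pot_a, pot_b, pot_c's own z axis and vertical above 1.2 rad).
It also fails if it takes over 72 s, if anything falls off the work surface, if the arm or the gripper's body presses on something with over 40 N, if the wrist force passes 120 N, or if a joint passes its speed limit or range.

## Working session

There is one attempt and no reset: what is moved stays moved. The work goes in short steps, Python scripts to look and compute and a tool call to move; the robot and the scene stay as the last step left them, time stands still between calls to the robot, and variables do not carry over. Pictures are saved under pics/ and viewed, at most 10 in all, crops included, and the job is handed in when it is done.

```bash
ls; mkdir -p pics
```

Run:
```python
from rig import ctrl
import cv2,numpy as np
s=ctrl.state();print({k:np.round(v,3).tolist() for k,v in s.items()})
for n in("scene","top"):
    f=ctrl.grab_frame(n);cv2.imwrite(f"pics/{n}0.png",f["frame"]);print(n,f["fx"],f["cx"],f["cy"],np.round(f["R"],3).tolist(),np.round(f["t"],3))
```

```text
pics
rig.py
{'time_s': 0.0, 'q': [1.203, 0.312, 0.014, 1.513, -0.004, 1.319, -0.027], 'joint_velocities': [-0.001, 0.0, -0.001, -0.0, 0.002, 0.0, 0.0], 'effort': [-0.0, -37.991, 0.146, -23.059, 0.012, 0.013, -0.0], 'tcp_pos': [0.176, -0.52, 0.255], 'eef_rot': [0.987, 0.162, -0.0, -0.001], 'contact_force': [-0.135, -0.617, 1.044], 'wrist_torque': [0.035, -0.062, 0.011], 'grasp_force': 0.0, 'width': 1.001}
scene 390.2665443096619 324.8067732180361 197.29315851195256 [[0.871, -0.491, -0.012], [-0.348, -0.601, -0.72], [0.346, 0.631, -0.694]] [-0.519  0.253  0.676]
top 387.60776442139036 311.1139551602504 198.17861558452861 [[-0.011, -1.0, 0.001], [-0.99, 0.011, -0.142], [0.142, -0.003, -0.99]] [0.044 0.591 0.94 ]
```

View pics/scene0.png

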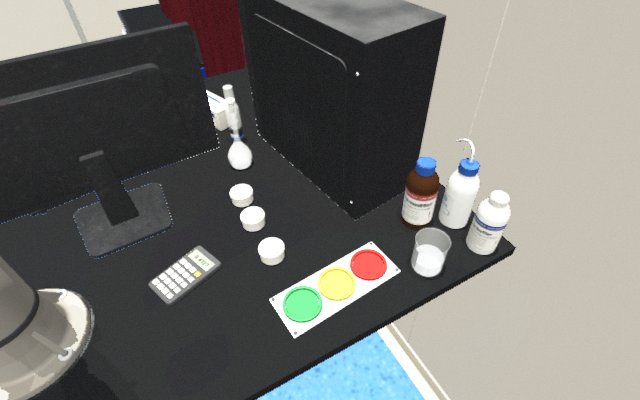

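View pics/top0.png

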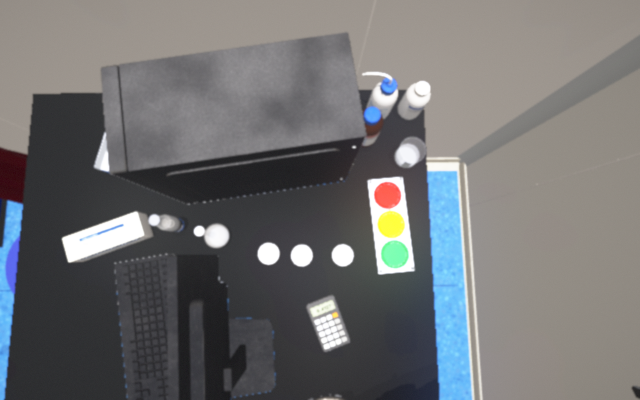

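Scene: pots at about (241,195), (252,218) and (271,251) px, dishes green, yellow, red from left to right. Top: pots at (268,254), (301,255), (343,255), dishes red (387,195), yellow (391,224), green (395,254), with the flask left of the pots and the beaker at (410,152).

Create h.py:
```python
from rig import ctrl
import cv2,numpy as np
from scipy.spatial.transform import Rotation as Ro
def ray(f,p):
    R=np.array(f["R"]);t=np.array(f["t"])
    d=R.T@np.array([(p[0]-f["cx"])/f["fx"],(p[1]-f["cy"])/f["fy"],1.]);return -R.T@t,d/np.linalg.norm(d)
def plane(f,p,z):
    o,d=ray(f,p);return o+d*(z-o[2])/d[2]
def tri(f,p,g,q):
    a,u=ray(f,p);b,v=ray(g,q);s=np.linalg.lstsq(np.c_[u,-v],b-a,rcond=None)[0]
    x,y=a+u*s[0],b+v*s[1];return (x+y)/2,np.linalg.norm(x-y)
def blobs(f,kind,lo=150,hi=2500):
    h=cv2.cvtColor(f["frame"],cv2.COLOR_BGR2HSV)
    H,S,V=cv2.split(h)
    m={"white":(S<60)&(V>140),"green":(H>45)&(H<85)&(S>120)&(V>60),"yellow":(H>20)&(H<35)&(S>120)&(V>100),"red":((H<8)|(H>172))&(S>120)&(V>100)}[kind]
    c,_=cv2.findContours(m.astype(np.uint8),cv2.RETR_EXTERNAL,cv2.CHAIN_APPROX_NONE)
    return [(cv2.fitEllipse(k),cv2.contourArea(k)) for k in c if lo<cv2.contourArea(k)<hi]
def weigh(n=10):
    F=[]
    for _ in range(n): ctrl.grab_frame("top");F.append(ctrl.state()["contact_force"])
    F=np.array(F);return F.mean(0).round(2),F.std(0).round(2)
def rows(target,yaw_y):  # shift in tool axes to target TCP, tool down, closing axis along yaw_y(rad from world x)
    s=ctrl.state();R=Ro.from_quat(s["eef_rot"]);d=R.inv().apply(np.array(target)-s["tcp_pos"])
    y=np.array([np.cos(yaw_y),np.sin(yaw_y),0]);z=np.array([0,0,-1.])
    best=min((R.inv()*Ro.from_matrix(np.c_[np.cross(k*y,z),k*y,z]) for k in(1,-1)),key=lambda r:r.magnitude())
    return d.round(4),best.as_rotvec().round(4)
```

Run:
```python
from h import *
F={n:ctrl.grab_frame(n) for n in("scene","top")}
for n,f in F.items():
  for k in("white","green","yellow","red"):
    for e,a in blobs(f,k):
      print(n,k,np.round(e[0],1),np.round(e[1],1),a,plane(f,e[0],.029 if k=="white" else .014).round(4))
P=[((268,254),(241,195)),((301,255),(252,218)),((343,255),(271,251))]
near=lambda n,k,p:min((e[0] for e,a in blobs(F[n],k)),key=lambda c:np.hypot(c[0]-p[0],c[1]-p[1]))
for a,b in P: print(tri(F["top"],near("top","white",a),F["scene"],near("scene","white",b)))
for k,a,b in[("green",(395,254),(302,304)),("yellow",(391,224),(336,284)),("red",(387,195),(368,265))]:
  print(k,tri(F["top"],near("top",k,a),F["scene"],near("scene",k,b)))
print("beaker,bottle,flask,tower edge",[plane(F["top"],p,z).round(3) for p,z in[((410,155),.04),((372,118),.165),((215,235),.03)]],plane(F["scene"],(358,210),0),plane(F["scene"],(270,160),0))
```

```text
scene white [183.5 273.5] [30.7 80.7] 1751.5 [ 0.2784 -0.0163  0.029 ]
scene white [271.1 250.3] [26.4 28.1] 578.5 [ 0.4456 -0.0483  0.029 ]
scene white [430.  250.9] [35.1 51.5] 1384.5 [ 0.7184 -0.2073  0.029 ]
scene white [252.4 218.2] [24.5 25.5] 485.5 [0.446  0.0527 0.029 ]
scene white [417.7 208.2] [32.7 34.4] 702.5 [ 0.7732 -0.1022  0.029 ]
scene white [241.1 194.6] [23.5 23.5] 428.0 [0.4512 0.135  0.029 ]
scene white [228.2 122.3] [27.6 95.9] 1519.0 [0.5262 0.4376 0.029 ]
scene white [355.6  15.3] [ 34.  126.6] 1488.0 [1.2953 0.9645 0.029 ]
scene green [302.2 304.4] [33.2 38.3] 994.5 [ 0.4477 -0.1788  0.014 ]
scene red [368.1 264.5] [29.5 35.6] 823.0 [ 0.6008 -0.165   0.014 ]
top white [327.6 322.8] [29.9 58.3] 1249.5 [0.2844 0.0005 0.029 ]
top white [342.3 254.8] [22.  22.3] 383.5 [ 0.4489 -0.0393  0.029 ]
top white [301.3 255. ] [21.7 22.4] 379.5 [0.4496 0.0639 0.029 ]
top white [268.1 253.2] [21.9 22.4] 382.5 [0.455  0.1473 0.029 ]
top white [213.  234.6] [22.1 34.8] 537.5 [0.5032 0.287  0.029 ]
top white [407.2 154.1] [23.4 25.3] 455.0 [ 0.7073 -0.2148  0.029 ]
top white [102.4 158. ] [13.6 42.2] 328.5 [0.7053 0.58   0.029 ]
top white [248.4  73.8] [29.7 38.1] 430.5 [0.9337 0.2027 0.029 ]
top green [394.4 253.7] [22.4 26.4] 443.0 [ 0.4502 -0.1738  0.014 ]
top yellow [390.6 223.9] [24.9 25.7] 501.5 [ 0.5265 -0.1671  0.014 ]
top red [387.  194.7] [24.4 24.8] 472.0 [ 0.603  -0.1607  0.014 ]
(array([0.45467909, 0.14877052, 0.01608591]), np.float64(0.0008176686882183558))
(array([0.44916129, 0.06424668, 0.01664589]), np.float64(0.0007949173838203088))
(array([ 0.44846369, -0.04007519,  0.01833566]), np.float64(0.0008552334642190828))
green (array([ 0.44974319, -0.17509954,  0.00703525]), np.float64(0.0009641736799544832))Traceback (most recent call last):
  File "<stdin>", line 11, in <module>
  File "<stdin>", line 8, in <lambda>
ValueError: min() iterable argument is empty
```

Run:
```python
from h import *
F={n:ctrl.grab_frame(n) for n in("scene","top")}
near=lambda n,k,p:min((e[0] for e,a in blobs(F[n],k)),key=lambda c:np.hypot(c[0]-p[0],c[1]-p[1]))
print("red",tri(F["top"],near("top","red",(387,195)),F["scene"],near("scene","red",(368,265))))
f=F["scene"];h=cv2.cvtColor(f["frame"],cv2.COLOR_BGR2HSV);print("yellow hsv",h[284,336])
print("tower corner, edge",plane(f,(358,210),0),plane(f,(270,160),0),"bottle",plane(f,(418,222),0))
print(rows([.449,-.0395,.15],np.pi/2))
print(ctrl.state()["time_s"],weigh(6))
```

```text
red (array([ 0.6037037 , -0.1617295 ,  0.00821608]), np.float64(0.0004977436554919393))
yellow hsv [ 30  97 255]
tower corner, edge [ 0.67308452 -0.01794228  0.        ] [0.57200374 0.25387398 0.        ] bottle [ 0.76825989 -0.11606538  0.        ]
(array([ 0.4127, -0.3686,  0.1062]), array([-8.000e-04,  2.000e-04,  3.258e-01]))
0.3 (array([-0.21, -0.31, -0.28]), array([0.49, 0.61, 0.39]))
```

Careful with the scale: shifts go in shares of 0.5 m and turns go in shares of pi/2 rad. That gives: 0.32 m is 0.64, 0.29 m is 0.58, 0.3258 rad is 0.2074.

{"fn": "shift_gripper", "kwargs": {"segments": [[[0.08,-0.072,0.02],[0,0,0.021]],[[0.16,-0.144,0.04],[0,0,0.042]],[[0.22,-0.2,0.06],[0,0,0.0637]],[[0.28,-0.254,0.08],[0,0,0.0828]],[[0.34,-0.308,0.1],[0,0,0.1019]],[[0.4,-0.362,0.12],[0,0,0.1241]],[[0.46,-0.416,0.14],[0,0,0.1464]],[[0.52,-0.47,0.14],[0,0,0.1655]],[[0.58,-0.52,0.16],[0,0,0.1846]],[[0.64,-0.57,0.16],[0,0,0.2074]]], "jaw": 0.78, "grip_force": 40}}

```text
time_s: 1.43
tcp_pos: [0.3776, -0.164, 0.1773]
eef_rot: [1.0, -0.001, -0.0, 0.0]
contact_force: [0.6, 0.2, -0.0]
width: 0.779
grasp_force: 0.0
```

```bash
python3 -c "
from h import *
print(rows([.449,-.0395,.13],np.pi/2))"
```

```text
(array([ 0.0712, -0.1246,  0.0472]), array([ 0.0003,  0.0005, -0.0021]))
```

Converted, -0.122 m is -0.244, -0.095 m is -0.19.

{"fn": "shift_gripper", "kwargs": {"segments": [[[0.04,-0.06,0.02],[0,0,0]],[[0.08,-0.12,0.04],[0,0,0]],[[0.11,-0.19,0.06],[0,0,0]],[[0.14,-0.244,0.08],[0,0,0]],[[0.14,-0.244,0.09],[0,0,0]],[[0.14,-0.244,0.09],[0,0,0]]]}}

```text
time_s: 1.93
tcp_pos: [0.4474, -0.0416, 0.1318]
eef_rot: [1.0, 0.003, -0.001, -0.001]
contact_force: [-0.2, -0.6, -0.1]
width: 0.782
grasp_force: 0.0
```

```bash
python3 -c "
from h import *
print(weigh(10))
f=ctrl.grab_frame('wrist');cv2.imwrite('pics/w1.png',f['frame'])
for e,a in blobs(f,'white',500,30000): print(np.round(e[0],1),np.round(e[1],1),plane(f,e[0],.029).round(4))
for k in('yellow','green','red'):
  for e,a in blobs(f,k,500,30000): print(k,np.round(e[0],1),plane(f,e[0],.012).round(4))
print(rows([.449,-.0395,.034],np.pi/2))"
```

```text
(array([ 0.  ,  0.12, -0.03]), array([0.19, 0.43, 0.35]))
[270.  329.1] [20.8 56.4] [0.3326 0.0035 0.029 ]
[315.5 207.2] [37.4 38.6] [ 0.4483 -0.0383  0.029 ]
[313.4 196.1] [39.7 55.1] [ 0.4573 -0.0367  0.029 ]
[183.9 205.1] [59.6 69.3] [0.4501 0.0648 0.029 ]
[ 75.8 198.6] [57.6 74. ] [0.4554 0.1482 0.029 ]
[478.7 114.7] [130.4 309. ] [ 0.518  -0.1556  0.029 ]
yellow [485.1 100.9] [ 0.5276 -0.1674  0.012 ]
green [477.5 197.7] [ 0.4507 -0.1734  0.012 ]
red [484.8  17.5] [ 0.5835 -0.1583  0.012 ]
(array([ 0.0013, -0.0048,  0.099 ]), array([ 0.0003, -0.0005, -0.0009]))
```

View pics/w1.png

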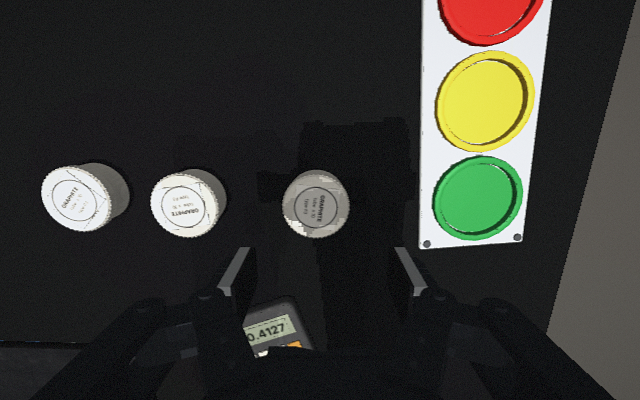

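The wrist view shows pot c at (316,204) with the other two to its left. The dishes green (477,198), yellow (485,101) and red are to its right, and everything agrees within about 2 mm.

Add to h.py:
```python
def tcp(n=4):
    P=[]
    for _ in range(n): ctrl.grab_frame("top");P.append(ctrl.state()["tcp_pos"])
    return np.mean(P,0).round(4),np.std(P,0).round(4)
```

```bash
python3 -c "
from h import *
m,s=tcp();print(m,s,np.array([.4487,-.039,.034])-m)"
```

```text
[ 0.4476 -0.0439  0.1328] [0.     0.0001 0.    ] [ 0.0011  0.0049 -0.0988]
```

Converted, 0.0985 m is 0.197, -0.005 m is -0.01.

{"fn": "shift_gripper", "kwargs": {"segments": [[[0.002,-0.01,0.05],[0,0,0]],[[0.002,-0.01,0.11],[0,0,0]],[[0.002,-0.01,0.16],[0,0,0]],[[0.002,-0.01,0.19],[0,0,0]],[[0.002,-0.01,0.197],[0,0,0]],[[0.002,-0.01,0.197],[0,0,0]]]}}

```text
time_s: 3.18
tcp_pos: [0.4476, -0.0386, 0.0333]
eef_rot: [1.0, 0.0, -0.001, -0.0]
contact_force: [-1.1, 0.1, 0.5]
width: 0.78
grasp_force: 0.0
```

```bash
python3 -c "
from h import *
print(tcp())"
```

```text
(array([ 0.4495, -0.0388,  0.0351]), array([0.0005, 0.0001, 0.0005]))
```

Converted, 0.001 m is 0.002.

{"fn": "shift_gripper", "kwargs": {"segments": [[[0,0,0.002],[0,0,0]],[[0,0,0.002],[0,0,0]],[[0,0,0.002],[0,0,0]],[[0,0,0.002],[0,0,0]],[[0,0,0.002],[0,0,0]],[[0,0,0.002],[0,0,0]],[[0,0,0.002],[0,0,0]],[[0,0,0.002],[0,0,0]]], "jaw": 0, "grip_force": 40}}

```text
time_s: 4.05
tcp_pos: [0.4497, -0.0391, 0.0346]
eef_rot: [1.0, -0.0, 0.001, 0.0]
contact_force: [-2.2, -1.0, 5.9]
width: 0.59
grasp_force: 40.7
```

{"fn": "shift_gripper", "kwargs": {"segments": [[[0,0,-0.01],[0,0,0]],[[0,0,-0.04],[0,0,0]],[[0,0,-0.08],[0,0,0]],[[0,0,-0.12],[0,0,0]],[[0,0,-0.12],[0,0,0]],[[0,0,-0.12],[0,0,0]]]}}

```text
time_s: 4.55
tcp_pos: [0.4492, -0.0389, 0.0939]
eef_rot: [1.0, -0.0, 0.001, 0.0]
contact_force: [-0.9, -0.6, -3.0]
width: 0.591
grasp_force: 42.8
```

```bash
python3 -c "
from h import *
print(weigh(10),tcp());f=ctrl.grab_frame('wrist');cv2.imwrite('pics/w2.png',f['frame'])"
```

```text
(array([ 0.02, -0.01, -3.5 ]), array([0.52, 0.45, 0.43])) (array([ 0.4485, -0.0388,  0.0931]), array([0.0001, 0.    , 0.0001]))
```

View pics/w2.png

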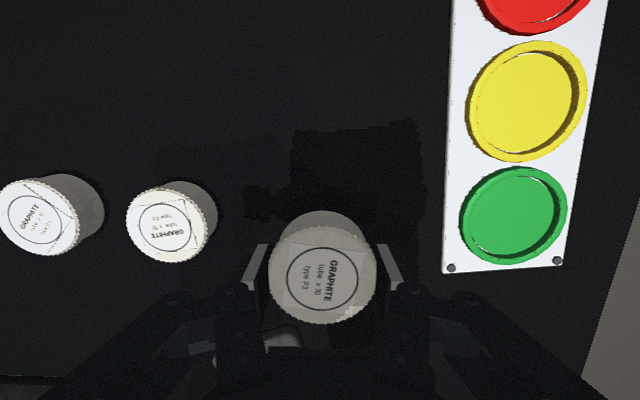

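The wrist view shows pot c upright between the pads at (320,270). It weighs about 3.5 N, so it is the heaviest and goes to red.

Converted, 0.155 m is 0.31, 0.147 m is 0.294.

{"fn": "shift_gripper", "kwargs": {"segments": [[[0.02,0.016,0],[0,0,0]],[[0.06,0.046,0],[0,0,0]],[[0.11,0.086,0],[0,0,0]],[[0.16,0.126,0],[0,0,0]],[[0.21,0.166,0],[0,0,0]],[[0.26,0.206,0],[0,0,0]],[[0.294,0.232,0],[0,0,0]],[[0.31,0.244,0],[0,0,0]],[[0.31,0.244,0],[0,0,0]],[[0.31,0.244,0],[0,0,0]]]}}

```text
time_s: 6.13
tcp_pos: [0.6031, -0.1607, 0.0925]
eef_rot: [1.0, -0.0, -0.001, -0.0]
contact_force: [-0.1, 0.5, -3.4]
width: 0.594
grasp_force: 42.9
```

```bash
python3 -c "
from h import *
print(tcp());f=ctrl.grab_frame('wrist')
for k in('yellow','green','red'):
  for e,a in blobs(f,k,500,60000): print(k,np.round(e[0],1),a,plane(f,e[0],.012).round(4))"
```

```text
(array([ 0.6026, -0.1594,  0.0929]), array([0.0001, 0.0002, 0.0002]))
yellow [336.5 319.9] 2077.0 [ 0.5159 -0.17    0.012 ]
red [326.1 209.3] 4160.0 [ 0.6094 -0.1611  0.012 ]
```

Converted, 0.0495 m is 0.099, 0.0475 m is 0.095.

{"fn": "shift_gripper", "kwargs": {"segments": [[[0.002,0.003,0.024],[0,0,0]],[[0.002,0.003,0.048],[0,0,0]],[[0.002,0.003,0.068],[0,0,0]],[[0.002,0.003,0.082],[0,0,0]],[[0.002,0.003,0.091],[0,0,0]],[[0.002,0.003,0.095],[0,0,0]],[[0.002,0.003,0.097],[0,0,0]],[[0.002,0.003,0.098],[0,0,0]],[[0.002,0.003,0.099],[0,0,0]],[[0.002,0.003,0.099],[0,0,0]]]}}

```text
time_s: 7.22
tcp_pos: [0.605, -0.1624, 0.0442]
eef_rot: [1.0, 0.0, 0.001, 0.0]
contact_force: [-0.2, -0.3, -2.4]
width: 0.592
grasp_force: 42.9
```

```bash
python3 -c "
from h import *
print(weigh(4),tcp())"
```

```text
(array([ 0.36,  0.13, -3.14]), array([0.13, 0.52, 0.42])) (array([ 0.6047, -0.1623,  0.0439]), array([0.0001, 0.    , 0.0001]))
```

Converted, 0.0015 m is 0.003, -0.001 m is -0.002.

{"fn": "shift_gripper", "kwargs": {"segments": [[[-0.002,-0.002,0.001],[0,0,0]],[[-0.002,-0.002,0.002],[0,0,0]],[[-0.002,-0.002,0.003],[0,0,0]],[[-0.002,-0.002,0.003],[0,0,0]]]}}

```text
time_s: 7.95
tcp_pos: [0.6043, -0.1619, 0.0437]
eef_rot: [1.0, -0.0, 0.001, 0.001]
contact_force: [-2.4, -1.1, 4.7]
width: 0.591
grasp_force: 43.6
```

```bash
python3 -c "
from h import *
print(weigh(5),tcp(1))"
```

```text
(array([-1.45, -0.53,  5.35]), array([0.19, 0.33, 0.29])) (array([ 0.6043, -0.1619,  0.0437]), array([0., 0., 0.]))
```

{"fn": "shift_gripper", "kwargs": {"segments": [[[0,0,0],[0,0,0]],[[0,0,0],[0,0,0]],[[0,0,0],[0,0,0]],[[0,0,0],[0,0,0]],[[0,0,0],[0,0,0]]], "jaw": 0.78}}

```text
time_s: 8.67
tcp_pos: [0.6034, -0.161, 0.0419]
eef_rot: [1.0, 0.0, -0.0, -0.0]
contact_force: [0.2, -0.2, -0.6]
width: 0.779
grasp_force: 0.0
```

{"fn": "shift_gripper", "kwargs": {"segments": [[[0,0,-0.04],[0,0,0]],[[0,0,-0.1],[0,0,0]],[[0,0,-0.16],[0,0,0]],[[0,0,-0.18],[0,0,0]],[[0,0,-0.18],[0,0,0]]]}}

```text
time_s: 9.08
tcp_pos: [0.6063, -0.1615, 0.1361]
eef_rot: [1.0, 0.0, 0.004, 0.001]
contact_force: [0.6, -0.5, -0.7]
width: 0.78
grasp_force: 0.0
```

```bash
python3 -c "
from h import *
t,g=ctrl.grab_frame('top'),ctrl.grab_frame('scene')
print(tcp());cv2.imwrite('pics/s3.png',cv2.resize(g['frame'][150:350,220:480],None,fx=3,fy=3))
for e,a in blobs(ctrl.grab_frame('wrist'),'white',500,30000): print(np.round(e[0]),np.round(e[1]),plane(ctrl.grab_frame('wrist'),e[0],.038).round(4))"
```

```text
(array([ 0.6022, -0.1611,  0.1301]), array([0.0001, 0.    , 0.0002]))
[  8. 363.] [20. 42.] [0.4598 0.1202 0.038 ]
[ 72. 347.] [19. 77.] [0.4775 0.0587 0.038 ]
[327. 233.] [113. 251.] [ 0.5859 -0.1636  0.038 ]
[419. 146.] [121. 402.] [ 0.6527 -0.228   0.038 ]
```

View pics/s3.png

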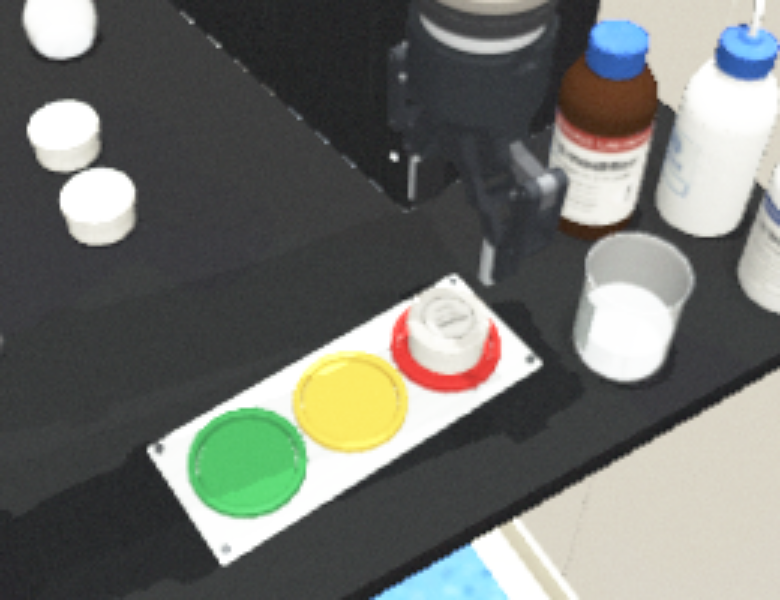

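The scene crop shows the pot upright and fully down in the red dish at (448,330), bystanders untouched. Next is pot b.

Converted, -0.2253 m is -0.4506, -0.1525 m is -0.305.

{"fn": "shift_gripper", "kwargs": {"segments": [[[-0.03,-0.04,0],[0,0,0]],[[-0.07,-0.1,0],[0,0,0]],[[-0.11,-0.16,0],[0,0,0]],[[-0.15,-0.22,0],[0,0,0]],[[-0.19,-0.28,0],[0,0,0]],[[-0.23,-0.34,0],[0,0,0]],[[-0.264,-0.394,0],[0,0,0]],[[-0.29,-0.434,0],[0,0,0]],[[-0.305,-0.4506,0],[0,0,0]],[[-0.305,-0.4506,0],[0,0,0]]]}}

```text
time_s: 10.47
tcp_pos: [0.4495, 0.0664, 0.1324]
eef_rot: [1.0, 0.003, -0.0, -0.0]
contact_force: [-0.6, -0.1, 1.1]
width: 0.782
grasp_force: 0.0
```

{"fn": "shift_gripper", "kwargs": {"segments": [[[0,0,0.04],[0,0,0]],[[0,0,0.09],[0,0,0]],[[0,0,0.14],[0,0,0]],[[0,0,0.14],[0,0,0]]]}}

```text
time_s: 10.8
tcp_pos: [0.4486, 0.0609, 0.0583]
eef_rot: [1.0, -0.002, -0.004, 0.001]
contact_force: [-0.9, -0.7, 0.4]
width: 0.782
grasp_force: 0.0
```

```bash
python3 -c "
from h import *
m,s=tcp();print(m,np.array([.4498,.0642,.0345])-m)
f=ctrl.grab_frame('top');print([plane(f,e[0],.029).round(4) for e,a in blobs(f,'white',200,450)])"
```

```text
[0.4516 0.0626 0.0621] [-0.0018  0.0016 -0.0276]
[array([0.5376, 0.4188, 0.029 ]), array([ 0.7068, -0.2144,  0.029 ]), array([0.7055, 0.5801, 0.029 ])]
```

Converted, 0.0275 m is 0.055, 0.026 m is 0.052.

{"fn": "shift_gripper", "kwargs": {"segments": [[[-0.003,-0.003,0.02],[0,0,0]],[[-0.003,-0.003,0.04],[0,0,0]],[[-0.003,-0.003,0.052],[0,0,0]],[[-0.003,-0.003,0.055],[0,0,0]],[[-0.003,-0.003,0.055],[0,0,0]],[[-0.003,-0.003,0.055],[0,0,0]]]}}

```text
time_s: 11.55
tcp_pos: [0.4495, 0.0656, 0.0345]
eef_rot: [1.0, 0.0, -0.0, 0.0]
contact_force: [-0.5, 0.4, -0.3]
width: 0.784
grasp_force: 0.0
```

{"fn": "shift_gripper", "kwargs": {"segments": [[[0,0,0],[0,0,0]],[[0,0,0],[0,0,0]],[[0,0,0],[0,0,0]],[[0,0,0],[0,0,0]],[[0,0,0],[0,0,0]],[[0,0,0],[0,0,0]],[[0,0,0],[0,0,0]],[[0,0,0],[0,0,0]]], "jaw": 0, "grip_force": 40}}

```text
time_s: 12.22
tcp_pos: [0.45, 0.0654, 0.0353]
eef_rot: [1.0, 0.0, 0.0, 0.0]
contact_force: [-1.3, 0.2, 6.8]
width: 0.594
grasp_force: 41.1
```

```bash
python3 -c "
from h import *
print(tcp())"
```

```text
(array([0.45  , 0.0654, 0.0353]), array([0., 0., 0.]))
```

{"fn": "shift_gripper", "kwargs": {"segments": [[[0,0,-0.01],[0,0,0]],[[0,0,-0.04],[0,0,0]],[[0,0,-0.08],[0,0,0]],[[0,0,-0.12],[0,0,0]],[[0,0,-0.12],[0,0,0]],[[0,0,-0.12],[0,0,0]]]}}

```text
time_s: 12.92
tcp_pos: [0.4503, 0.0656, 0.0953]
eef_rot: [1.0, -0.0, 0.001, -0.0]
contact_force: [-0.4, -0.1, -2.6]
width: 0.593
grasp_force: 42.3
```

```bash
python3 -c "
from h import *
print(weigh(12),tcp())"
```

```text
(array([-0.04,  0.08, -1.89]), array([0.46, 0.59, 0.4 ])) (array([0.4496, 0.0655, 0.0947]), array([0., 0., 0.]))
```

Pot b reads 1.89 N, so it is the middle one and goes to yellow.

Converted, 0.2327 m is 0.4654, 0.0774 m is 0.1548.

{"fn": "shift_gripper", "kwargs": {"segments": [[[0.008,0.024,0],[0,0,0]],[[0.024,0.074,0],[0,0,0]],[[0.044,0.13,0],[0,0,0]],[[0.064,0.192,0],[0,0,0]],[[0.084,0.254,0],[0,0,0]],[[0.104,0.316,0],[0,0,0]],[[0.124,0.376,0],[0,0,0]],[[0.142,0.428,0],[0,0,0]],[[0.153,0.46,0],[0,0,0]],[[0.1548,0.4654,0],[0,0,0]]]}}

```text
time_s: 14.55
tcp_pos: [0.5275, -0.173, 0.0946]
eef_rot: [1.0, -0.003, 0.001, 0.002]
contact_force: [-0.8, 0.2, -2.1]
width: 0.591
grasp_force: 42.3
```

{"fn": "shift_gripper", "kwargs": {"segments": [[[0,0,0],[0,0,0]],[[0,0,0.02],[0,0,0]],[[0,0,0.04],[0,0,0]],[[0,0,0.05],[0,0,0]],[[0,0,0.05],[0,0,0]]]}}

```text
time_s: 14.97
tcp_pos: [0.525, -0.1652, 0.0674]
eef_rot: [1.0, 0.001, -0.002, -0.001]
contact_force: [-0.6, 0.4, -1.9]
width: 0.59
grasp_force: 42.3
```

```bash
python3 -c "
from h import *
m,s=tcp();print(m,np.array([.527,-.1672,.0443])-m)"
```

```text
[ 0.5266 -0.1663  0.0692] [ 0.0004 -0.0009 -0.0249]
```

Converted, 0.0258 m is 0.0516, 0.0255 m is 0.051.

{"fn": "shift_gripper", "kwargs": {"segments": [[[0,0.002,0.018],[0,0,0]],[[0,0.002,0.034],[0,0,0]],[[0,0.002,0.042],[0,0,0]],[[0,0.002,0.047],[0,0,0]],[[0,0.002,0.049],[0,0,0]],[[0,0.002,0.05],[0,0,0]],[[0,0.002,0.051],[0,0,0]],[[0,0.002,0.0516],[0,0,0]],[[0,0.002,0.0516],[0,0,0]]]}}

```text
time_s: 15.92
tcp_pos: [0.527, -0.1682, 0.0444]
eef_rot: [1.0, 0.0, -0.0, 0.0]
contact_force: [-2.0, -0.3, 2.3]
width: 0.591
grasp_force: 42.6
```

```bash
python3 -c "
from h import *
print(weigh(5),tcp(1))"
```

```text
(array([-2.72,  1.02,  4.1 ]), array([0.49, 0.44, 0.73])) (array([ 0.527 , -0.1682,  0.0444]), array([0., 0., 0.]))
```

Floor contact is confirmed (4 N up at TCP height 0.0444). I'll release and go to pot a.

{"fn": "shift_gripper", "kwargs": {"segments": [[[0,0,0],[0,0,0]],[[0,0,0],[0,0,0]],[[0,0,0],[0,0,0]],[[0,0,0],[0,0,0]],[[0,0,0],[0,0,0]]], "jaw": 0.78}}

```text
time_s: 16.63
tcp_pos: [0.5272, -0.1682, 0.0438]
eef_rot: [1.0, 0.0, 0.0, 0.0]
contact_force: [-0.5, 0.3, -0.1]
width: 0.776
grasp_force: 0.0
```

{"fn": "shift_gripper", "kwargs": {"segments": [[[0,0,-0.04],[0,0,0]],[[0,0,-0.1],[0,0,0]],[[0,0,-0.16],[0,0,0]],[[0,0,-0.18],[0,0,0]]]}}

```text
time_s: 16.97
tcp_pos: [0.5299, -0.1687, 0.1384]
eef_rot: [1.0, 0.0, 0.004, 0.001]
contact_force: [1.3, 0.2, 0.6]
width: 0.781
grasp_force: 0.0
```

{"fn": "shift_gripper", "kwargs": {"segments": [[[-0.01,-0.05,0],[0,0,0]],[[-0.028,-0.12,0],[0,0,0]],[[-0.044,-0.196,0],[0,0,0]],[[-0.062,-0.272,0],[0,0,0]],[[-0.08,-0.348,0],[0,0,0]],[[-0.096,-0.424,0],[0,0,0]],[[-0.114,-0.5,0],[0,0,0]],[[-0.132,-0.576,0],[0,0,0]],[[-0.14,-0.616,0],[0,0,0]],[[-0.144,-0.632,0],[0,0,0]]]}}

```text
time_s: 17.8
tcp_pos: [0.4533, 0.1529, 0.1341]
eef_rot: [1.0, 0.004, -0.0, -0.001]
contact_force: [-0.6, 0.5, 0.8]
width: 0.783
grasp_force: 0.0
```

{"fn": "shift_gripper", "kwargs": {"segments": [[[0,0,0],[0,0,0]],[[0,0,0.04],[0,0,0]],[[0,0,0.09],[0,0,0]],[[0,0,0.13],[0,0,0]],[[0,0,0.13],[0,0,0]]]}}

```text
time_s: 18.22
tcp_pos: [0.4525, 0.1434, 0.065]
eef_rot: [1.0, -0.002, -0.004, 0.002]
contact_force: [0.5, -0.5, 0.3]
width: 0.782
grasp_force: 0.0
```

```bash
python3 -c "
from h import *
m,s=tcp();print(m,np.array([.455,.148,.0345])-m)
g=ctrl.grab_frame('scene');cv2.imwrite('pics/s4.png',cv2.resize(g['frame'][150:350,220:480],None,fx=3,fy=3))"
```

```text
[0.4553 0.1458 0.0687] [-0.0003  0.0022 -0.0342]
```

View pics/s4.png

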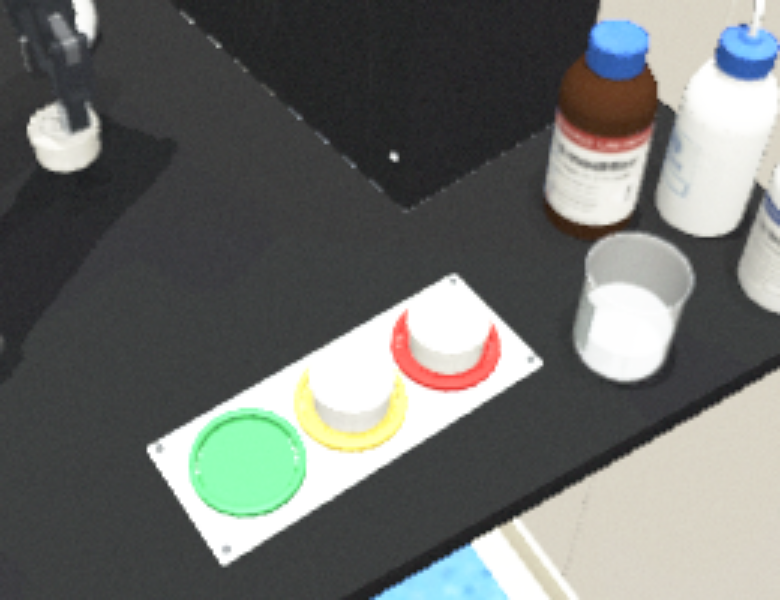

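The yellow dish at (350,390) and the red at (448,330) each hold an upright pot, and the gripper is above pot a at (65,135).

Converted, 0.034 m is 0.068, 0.031 m is 0.062.

{"fn": "shift_gripper", "kwargs": {"segments": [[[0,-0.004,0.024],[0,0,0]],[[0,-0.004,0.048],[0,0,0]],[[0,-0.004,0.062],[0,0,0]],[[0,-0.004,0.068],[0,0,0]],[[0,-0.004,0.068],[0,0,0]],[[0,-0.004,0.068],[0,0,0]]]}}

```text
time_s: 18.97
tcp_pos: [0.4554, 0.1499, 0.0355]
eef_rot: [1.0, -0.0, 0.0, -0.0]
contact_force: [0.0, -0.3, -0.6]
width: 0.782
grasp_force: 0.0
```

{"fn": "shift_gripper", "kwargs": {"segments": [[[0,0,0],[0,0,0]],[[0,0,0],[0,0,0]],[[0,0,0],[0,0,0]],[[0,0,0],[0,0,0]],[[0,0,0],[0,0,0]],[[0,0,0],[0,0,0]],[[0,0,0],[0,0,0]],[[0,0,0],[0,0,0]]], "jaw": 0, "grip_force": 40}}

```text
time_s: 19.63
tcp_pos: [0.4557, 0.15, 0.036]
eef_rot: [1.0, 0.0, 0.001, -0.0]
contact_force: [-0.8, -0.5, 5.0]
width: 0.588
grasp_force: 40.9
```

```bash
python3 -c "
from h import *
print(tcp())"
```

```text
(array([0.4557, 0.15  , 0.036 ]), array([0., 0., 0.]))
```

{"fn": "shift_gripper", "kwargs": {"segments": [[[0,0,-0.01],[0,0,0]],[[0,0,-0.04],[0,0,0]],[[0,0,-0.08],[0,0,0]],[[0,0,-0.12],[0,0,0]],[[0,0,-0.12],[0,0,0]],[[0,0,-0.12],[0,0,0]]]}}

```text
time_s: 20.33
tcp_pos: [0.4559, 0.1502, 0.0961]
eef_rot: [1.0, 0.0, 0.001, -0.0]
contact_force: [-0.6, 0.0, -0.8]
width: 0.591
grasp_force: 41.7
```

```bash
python3 -c "
from h import *
print(weigh(12),tcp())"
```

```text
(array([-0.05, -0.2 , -0.71]), array([0.64, 0.27, 0.54])) (array([0.455 , 0.1498, 0.0949]), array([0., 0., 0.]))
```

Two calls.

Pot a reads 0.71 N, so it is the light one and goes to green.

Converted, 0.315 m is 0.63, 0.045 m is 0.09.

{"fn": "shift_gripper", "kwargs": {"segments": [[[0,0.03,0],[0,0,0]],[[-0.002,0.09,0],[0,0,0]],[[-0.002,0.16,0],[0,0,0]],[[-0.004,0.236,0],[0,0,0]],[[-0.004,0.312,0],[0,0,0]],[[-0.006,0.388,0],[0,0,0]],[[-0.006,0.464,0],[0,0,0]],[[-0.008,0.53,0],[0,0,0]],[[-0.009,0.59,0],[0,0,0]],[[-0.009,0.63,0],[0,0,0]]]}}

```text
time_s: 21.97
tcp_pos: [0.4498, -0.1695, 0.095]
eef_rot: [1.0, -0.002, 0.0, 0.001]
contact_force: [-0.1, 0.1, -0.9]
width: 0.587
grasp_force: 41.8
```

{"fn": "shift_gripper", "kwargs": {"segments": [[[0,0.017,0],[0,0,0]],[[0,0.017,0.02],[0,0,0]],[[0,0.017,0.04],[0,0,0]],[[0,0.017,0.05],[0,0,0]],[[0,0.017,0.05],[0,0,0]]]}}

```text
time_s: 22.38
tcp_pos: [0.4491, -0.1707, 0.0679]
eef_rot: [1.0, 0.002, -0.002, -0.001]
contact_force: [-0.2, 1.6, -1.1]
width: 0.592
grasp_force: 41.8
```

```bash
python3 -c "
from h import *
m,s=tcp();print(m,np.array([.4505,-.1737,.045])-m)"
```

```text
[ 0.4504 -0.1719  0.0694] [ 1.00e-04 -1.80e-03 -2.44e-02]
```

Converted, 0.0255 m is 0.051, 0.025 m is 0.05.

{"fn": "shift_gripper", "kwargs": {"segments": [[[0,0.004,0.018],[0,0,0]],[[0,0.004,0.034],[0,0,0]],[[0,0.004,0.042],[0,0,0]],[[0,0.004,0.046],[0,0,0]],[[0,0.004,0.048],[0,0,0]],[[0,0.004,0.049],[0,0,0]],[[0,0.004,0.05],[0,0,0]],[[0,0.004,0.051],[0,0,0]],[[0,0.004,0.051],[0,0,0]]]}}

```text
time_s: 23.33
tcp_pos: [0.4506, -0.1757, 0.045]
eef_rot: [1.0, 0.0, 0.0, 0.0]
contact_force: [-1.8, 0.2, 4.7]
width: 0.593
grasp_force: 42.2
```

```bash
python3 -c "
from h import *
print(weigh(5),tcp(1))"
```

```text
(array([-1.76,  0.68,  5.59]), array([0.37, 0.34, 0.81])) (array([ 0.4506, -0.1757,  0.045 ]), array([0., 0., 0.]))
```

Seated. Now I'll release, rise, back off sideways for a clear view, and check.

{"fn": "shift_gripper", "kwargs": {"segments": [[[0,0,0],[0,0,0]],[[0,0,0],[0,0,0]],[[0,0,0],[0,0,0]],[[0,0,0],[0,0,0]],[[0,0,0],[0,0,0]]], "jaw": 0.8}}

```text
time_s: 24.05
tcp_pos: [0.4505, -0.1757, 0.0443]
eef_rot: [1.0, 0.0, 0.0, -0.0]
contact_force: [-0.1, 0.1, -0.0]
width: 0.803
grasp_force: 0.0
```

{"fn": "shift_gripper", "kwargs": {"segments": [[[0,0,-0.03],[0,0,0]],[[0,0,-0.09],[0,0,0]],[[0,0,-0.16],[0,0,0]],[[0,-0.06,-0.22],[0,0,0]],[[0,-0.12,-0.26],[0,0,0]],[[0,-0.2,-0.26],[0,0,0]],[[0,-0.28,-0.26],[0,0,0]],[[0,-0.36,-0.26],[0,0,0]],[[0,-0.4,-0.26],[0,0,0]],[[0,-0.4,-0.26],[0,0,0]]]}}

```text
time_s: 24.88
tcp_pos: [0.45, 0.0312, 0.1749]
eef_rot: [1.0, 0.005, 0.001, -0.002]
contact_force: [0.7, 0.2, 0.3]
width: 0.795
grasp_force: 0.0
```

Run:
```python
from h import *
t,g=ctrl.grab_frame('top'),ctrl.grab_frame('scene')
S={"green":(.4505,-.1737),"yellow":(.527,-.1672),"red":(.6035,-.161)}
# lid tops are bright inside each dish: local white masks in the top view, cast on lid height 38 mm
R=np.array(t["R"])
for k,s in S.items():
    c=R@np.array([*s,.038])+t["t"];u,v=t["fx"]*c[0]/c[2]+t["cx"],t["fy"]*c[1]/c[2]+t["cy"]
    h=cv2.cvtColor(t["frame"],cv2.COLOR_BGR2HSV);m=np.zeros(h.shape[:2],np.uint8);cv2.circle(m,(round(u),round(v)),15,1,-1)
    m[(h[...,1]>70)|(h[...,2]<120)]=0
    cs,_=cv2.findContours(m,cv2.RETR_EXTERNAL,cv2.CHAIN_APPROX_NONE);e=cv2.minEnclosingCircle(max(cs,key=cv2.contourArea))
    print(k,e,(plane(t,e[0],.038)[:2]-s).round(4))
a=cv2.resize(t["frame"][130:290,330:450],None,fx=3,fy=3);b=cv2.resize(g["frame"][190:350,250:390],None,fx=3,fy=3)
cv2.imwrite("pics/end.png",np.hstack([a,b]));print(tcp(1)[0])
```

```text
green ((396.0, 254.0), 15.000100135803223) [-0.001   0.0011]
yellow ((393.0, 223.0), 15.000100135803223) [-0.     -0.0011]
red ((389.0, 193.0), 15.000100135803223) [ 0.0002 -0.0002]
[0.4504 0.0235 0.1743]
```

View pics/end.png

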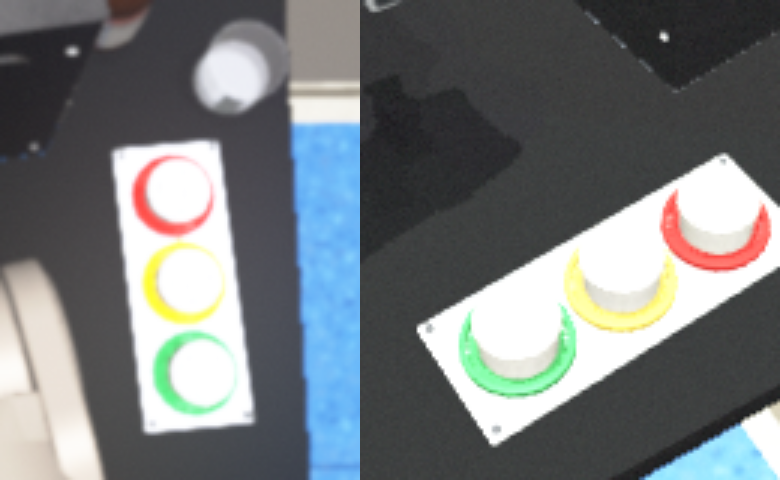

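In the final views, the pots at crop px (179,190), (190,281) and (203,374) stand upright in red, yellow and green. The circle fit saturated at its mask radius, so I read the lid centres by eye instead. Cast at lid height, they lie within about 4 mm of the dish centres. The hand is clear, so I'm handing in.

```bash
python3 -c "
from rig import ctrl
print(ctrl.finish_job())"
```

```text
the job is handed in; nothing more can be done
None
```

I handed the job in at about 25 s with the lightest pot (a, 0.7 N) in green, the middle one (b, 1.9 N) in yellow and the heaviest (c, 3.5 N) in red, all upright and fully down in the last pictures; the hand-in gave no verdict back.

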